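# Stow the loaded tapping bar heavy end down

### The job

Pick up the orange-capped tapping bar, feel which of its two look-alike ends is the heavy one, and set it gently in the short blue sloping rest, heavy end down at the stop, so that it stays there when let go. Leave the green-capped bar where it is.

Things in the scene. Friction and masses are not known exactly. Their poses are not given: they have to be found in the camera images.
- bar_mid (a point): Middle of the orange-capped bar, half-way up: 190 x 28 x 28 mm, x along it, z up; starts flat, roughly along world y. 0.35 kg; one end, unseen and not told by these axes, holds lead: centre of mass 36-42 mm from the middle. Lifted level by its middle it twists the gripper 0.12-0.16 Nm, heavy end down; a 4 N grip lets that end swing down, 20 N or more holds it. Grip the 28 mm width at the middle.
- rest_seat (a point): Aim for bar_mid, the bar flat on the rest's bed, its lower end 8 mm clear of the stop (it may slide down to it). x: up the slope, along the bar, 25 deg above level; y: level, across; z: square to the bed, which is 14 mm below this point and runs from the stop (x = -103 mm) only to x = -23 mm. The bar's middle and upper part overhang, with room for fingers; heavy end up, it tips out.
- rest: Fixed blue steel rest on a dark base plate 110 x 90 mm; origin on the bench under it, x towards its high end, which points roughly away from the robot. Bed 56 mm wide, low edge 35 mm above the bench; stop 24 mm high; side cheeks 46 mm apart and 18 mm high along the lower 50 mm of the bed. The seat point is 32 mm along x and 91 mm up from the origin.
- green_bar_mid (a point): Middle, half-way up, of a similar bar with green caps, 190 x 28 x 28 mm, x along it, lying flat on the bench near the orange one. Not wanted: leave it alone.
Mind the look-alikes: they are no part of the job. Leave any turquoise look-alike of the part that bears bar_mid alone.

How it is judged:
On the way:
1. the orange-capped bar is lifted clear of the bench, away from the rest (height (world z) of bar_mid above 0.05 m and horizontal distance between bar_mid and rest_seat above 0.08 m), for 0.1 s.
At the end, for the whole second after the job is handed in: The orange-capped bar lies at rest by itself in the sloping rest (which it does only heavy end down), its middle within 20 mm of the seat point and its length within 11 degrees of the slope; the green-capped bar is within 30 mm of where it started (distance between bar_mid and rest_seat below 0.02 m and angle between the x axis of bar_mid and the x axis of rest_seat, either way round below 0.2 rad and linear speed of bar below 0.02 m/s and angular speed of bar below 0.2 rad/s and distance of green_bar_mid from where it was at the start of the episode below 0.03 m); the robot touches nothing.
It fails at once if the green-capped bar is moved by more than 30 mm (distance of green_bar_mid from where it was at the start of the episode above 0.03 m).
It fails at once if the bar is dropped or banged into the rest (over 60 N) (contact force between bar and rest above 60 N).
It also fails if it takes over 42 s, if anything falls off the work surface, if the arm or the gripper's body presses on something with over 40 N, if the wrist force passes 120 N, or if a joint passes its speed limit or range.

### The arm

A 6-joint arm with a two-finger parallel gripper is mounted at the origin on the work surface. World frame = base frame: x ahead of the robot, y to its left, z up, the work surface at z = 0. Lengths are in m, angles in rad, forces in N, time in s.
With the tool pointing down it reaches from about 0.25 to 0.8 m from the base axis. Payload 8.5 kg.
Tool frame: the origin (TCP) lies on the centre line of the jaws, within the pads' length; the fingertips stand 25 mm ahead of it and the grasp point (between the pads) lies 6 mm ahead of it; z points along the fingers, y is the line along which they close (so a half turn about z gives the same grasp; the last joint's range is limited). The gripper opens to 85 mm and grips with 20 to 120 N. Pads are 22 mm wide; open, the fingers measure 114 mm over their backs; the gripper's body (76 mm by 85 mm) begins 54 mm behind the grasp point. The pads swing forward as they close: fully open they stand 13 mm farther back than shut.
Start: joints at [-1.213, 0.238, -0.013, 1.319, 0, 1.571], TCP at [0.184, -0.492, 0.256] pointing down, gripper open.
Joint ranges: [-2.66, 2.66], [-1.03, 1.9], [-1.14, 1.46], [-1.82, 2.27], [-1.45, 1.34], [-3.14, 3.14]. Speed limits (rad/s): [2.22, 2.22, 2.79, 3.14, 3.14, 3.14].

### API

Orientations are given as [roll, pitch, yaw] about the fixed x, y, z axes, in that order (R = Rz(yaw) Ry(pitch) Rx(roll)).
In Python, from workcell import ctrl, viewer gives the robot as it stands.
- The arm moves only by the tool drive_tool, never from a script. Its argument "moves" is a list of rows, each a list of 6 numbers: the shift along the world's x, y, z in cm, then the turn, a rotation vector about the world's x, y, z in rad. A call has 1 to 8 rows; each row is the pose to reach, as a shift and turn from the pose commanded when the call began; what a row does not reach only later rows make up. A row lasts 1/10 s, in which the tool goes at most 50 mm and 8.59 degrees, less where a joint would pass 70% of its speed; a pose out of reach is approached as far as the arm can. A call with a gripper value outside its range is refused whole. "hand" is the closure, from -1 (fully open) to 1 (shut), set as the call begins (left out, the last holds). The fingers move at their own pace and stop on an object; "squeeze" is the grip in N (left out, the last holds). Time passes only in rows, so rows that repeat a pose let the fingers close. It gives the time, the measured TCP pose, the force, the opening and the grip force at its end, in the units of the state.
- ctrl.get_state(): the state, without advancing time (a new reading comes with each control period).
- viewer.snapshot(name): name is "scene" or "side" or "wrist"; returns (picture, depth): 420x560x3 uint8, blue, green, red; 420x560 float32, m along the optical axis (not along the pixel's ray), 0 where there is no reading.
- viewer.camera_params(name): a dict with "intrinsics" (3x3 intrinsics, pixels), "camera_from_world" (4x4, takes a point from world to camera coordinates). Camera axes: x right, y down, z forward; pixel columns grow to the right and rows downward; lengths in m; the calibration is good to about 2 mm. A picture is of the moment at which its call begins: read the wrist's pose just before it. camera_params takes no time and is no camera call; for the wrist camera it gives the pose at the moment of the call.
- ctrl.sign_off(): hands the job in; it is judged then, once.
The state is a dict: "clock": time; "joints": joint angles; "joint_velocities": joint speeds; "joint_torque": joint torques, N m; "tool_pos": TCP position; "ee_rot": TCP orientation; "wrist_force": force on the tool from outside, world axes, zero at the start; "ft_torque": the same for the moment, N m; "opening": opening from 0.0 (shut) to 1.0 (fully open); "grasp_force": force on a finger pad.
Only numpy, scipy, OpenCV 4.12 (cv2) and the standard library are available. Lean on these libraries where they do the work, as an engineer would, in place of code of your own. Each camera call takes 0.05 s, during which the arm holds its last target. There are 200 camera calls.

## Working session

There is one attempt and no reset: what is moved stays moved. The work goes in short steps, Python scripts to look and compute and a tool call to move; the robot and the scene stay as the last step left them, time stands still between calls to the robot, and variables do not carry over. Pictures are saved under pics/ and viewed, at most 12 in all, crops included, and the job is handed in when it is done.

Besides the shell and the picture viewer there is one more tool, called after "Emit:" in YAML: its name, and indented under it one key for each argument. drive_tool: Moves the arm, as the interface text tells. Its arguments: {"type":"object","properties":{"moves":{"type":"array","items":{"type":"array","items":{"type":"number"}}},"hand":{"type":"number"},"squeeze":{"type":"number"}},"required":["moves"]}

```bash
mkdir -p pics; ls
cat > h.py <<'E'
import numpy as np, cv2
from workcell import ctrl, viewer
def snap(n,f):
    p=viewer.camera_params(n); im,d=viewer.snapshot(n)
    cv2.imwrite(f'pics/{f}.png',im); np.savez(f'pics/{f}.npz',im=im,d=d,K=p['intrinsics'],T=p['camera_from_world']); return im,d
def world(f,px):
    z=np.load(f'pics/{f}.npz'); K,T,d=z['K'],np.linalg.inv(z['T']),z['d']; out=[]
    for u,v in px:
        w=d[v-1:v+2,u-1:u+2]; w=w[w>0]; q=np.median(w) if w.size else np.nan
        out.append((T@np.r_[np.linalg.inv(K)@[u,v,1]*q,1])[:3])
    return np.array(out)
def ray(f,u,v):
    z=np.load(f'pics/{f}.npz'); T=np.linalg.inv(z['T']); r=T[:3,:3]@np.linalg.inv(z['K'])@[u,v,1]; return T[:3,3],r/np.linalg.norm(r)
def tri(obs):
    A=np.zeros((3,3));b=np.zeros(3)
    for o in obs:
        c,r=ray(*o);P=np.eye(3)-np.outer(r,r);A+=P;b+=P@c
    return np.linalg.solve(A,b)
E
python3 - <<'E'
from h import *
s=ctrl.get_state(); print(s)
a,_=snap('scene','s0'); b,_=snap('side','d0'); 
cv2.imwrite('pics/both.png',np.vstack([a,b])[:, :] if 0 else cv2.resize(np.hstack([a,b]),(800,300)))
E
```

```text
pics
{'clock': 0.0, 'joints': array([-1.21303038e+00,  2.38759876e-01, -1.42649631e-02,  1.31921306e+00,
        2.01574072e-05,  1.57081148e+00]), 'joint_velocities': array([-9.84913886e-04,  8.22960223e-04,  9.21277728e-04,  1.00930707e-03,
        4.79000674e-05,  1.63987989e-03]), 'joint_torque': array([ 1.34722417e-03, -5.38773501e+01,  3.46441662e+01,  1.81869313e-02,
       -6.47956040e-05, -9.93709989e-06]), 'tool_pos': array([ 0.18371385, -0.49138857,  0.25568441]), 'ee_rot': array([-3.14015108e+00, -2.01355390e-05,  3.57750758e-01]), 'wrist_force': array([ 0.0021617 ,  0.42567465, -0.15910336]), 'ft_torque': array([-0.03075852, -0.05366786,  0.00949805]), 'grasp_force': 0.0, 'opening': 0.9947035330146112}
```

View pics/s0.png

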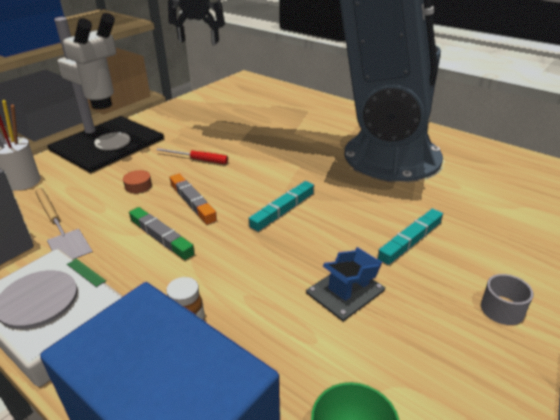

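View pics/d0.png

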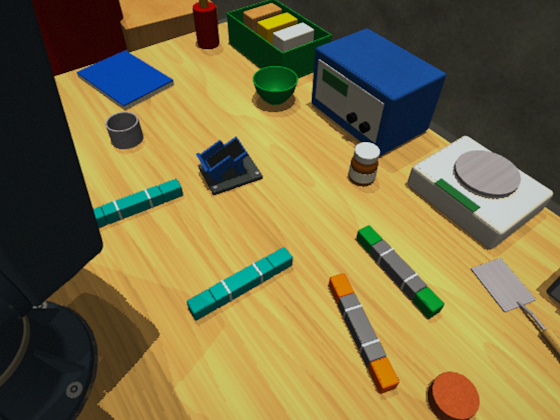

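Candidates in the scene view: the orange-capped bar (193,197) is the wanted one. Its look-alikes are the green bar (160,232), turquoise bars (282,205) and (411,236), and the orange puck (137,181). The rest is at (345,280). In the side view the orange bar is at (362,330), green at (400,270) and the rest at (229,165).

Run:
```python
from h import *
a=cv2.imread('pics/s0.png');b=cv2.imread('pics/d0.png')
c=lambda im,x,y,w,h,k:cv2.resize(im[y:y+h,x:x+w],(w*k,h*k),interpolation=cv2.INTER_CUBIC)
# each tile 400x300, scale 4 -> 100x75
t=np.vstack([np.hstack([c(a,145,165,100,75,4),c(a,300,243,100,75,4)]),np.hstack([cv2.resize(b[265:400,300:480],(400,300),interpolation=cv2.INTER_CUBIC),c(b,180,125,100,75,4)])])
cv2.imwrite('pics/crop1.png',t)
# colour/depth estimate of bars
for n in 's0','d0':
    z=np.load(f'pics/{n}.npz'); hsv=cv2.cvtColor(z['im'],cv2.COLOR_BGR2HSV)
    for nm,lo,hi in [('or',(5,190,120),(16,255,255)),('gr',(50,150,60),(72,255,255)),('blue',(105,150,30),(125,255,255))]:
        m=cv2.inRange(hsv,np.array(lo),np.array(hi)); k,l,st,ce=cv2.connectedComponentsWithStats(m)
        for i in range(1,k):
            if 60<st[i,4]<3000:
                v,u=np.where((l==i)&(z['d']>0)); 
                if len(u)<20: continue
                T=np.linalg.inv(z['T']); P=(np.linalg.inv(z['K'])@np.c_[u,v,np.ones(len(u))].T*z['d'][v,u]).T@T[:3,:3].T+T[:3,3]
                top=P[P[:,2]>np.percentile(P[:,2],70)-.004] 
                print(n,nm,ce[i].round(),st[i,4],np.median(top,0).round(3),P[:,2].max().round(3))
```

```text
s0 or [176. 178.] 73 [ 0.448 -0.321  0.029] 0.031
s0 or [207. 213.] 207 [ 0.494 -0.175  0.029] 0.031
s0 gr [137. 214.] 105 [ 0.591 -0.279  0.029] 0.031
s0 gr [182. 247.] 264 [ 0.603 -0.128  0.029] 0.031
s0 gr [353. 404.] 2327 [0.682 0.302 0.055] 0.064
s0 blue [27. 24.] 2864 [ 0.206 -1.364  0.22 ] 0.236
s0 blue [354. 271.] 991 [0.491 0.19  0.063] 0.074
d0 or [339. 289.] 72 [ 0.479 -0.185  0.026] 0.029
d0 or [382. 375.] 118 [ 0.435 -0.321  0.026] 0.029
d0 or [455. 395.] 1667 [ 0.499 -0.401  0.028] 0.031
d0 gr [278.  26.] 387 [0.84  0.479 0.088] 0.093
d0 gr [275.  79.] 942 [0.735 0.354 0.057] 0.062
d0 gr [457. 195.] 332 [ 0.773 -0.173  0.057] 0.059
d0 gr [370. 235.] 255 [ 0.596 -0.132  0.028] 0.032
d0 gr [430. 299.] 369 [ 0.584 -0.281  0.028] 0.031
d0 blue [124.  77.] 2732 [0.447 0.61  0.014] 0.018
d0 blue [221. 161.] 878 [0.478 0.155 0.059] 0.073
```

View pics/crop1.png

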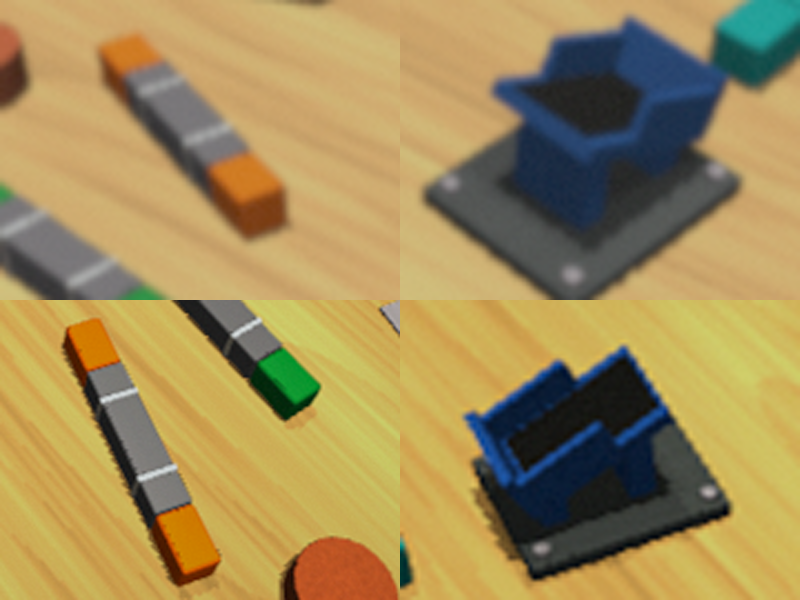

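The crop confirms the orange caps with a grey middle. The rest's stop is at side px (203,164), its bed's high edge at (236,137)–(247,152), and the plate corners at (199,165), (213,194) and (262,177).

Run:
```python
from h import *
np.set_printoptions(precision=4,suppress=True)
print('side plate',world('d0',[(213,192),(259,177),(202,168),(236,185)]))
print('scene plate',world('s0',[(309,291),(344,313),(383,290)]))
print('tri plate bottom/right corners')
# bed plane from side: polygon of dark bed
z=np.load('pics/d0.npz'); m=np.zeros((420,560),np.uint8)
poly=np.array([[505,440],[620,365],[645,395],[600,425],[520,460]])
poly=((poly-[400,300])/4+[180,125]).round().astype(int); cv2.fillPoly(m,[poly],1)
v,u=np.where((m>0)&(z['d']>0)); T=np.linalg.inv(z['T'])
P=(np.linalg.inv(z['K'])@np.c_[u,v,np.ones(len(u))].T*z['d'][v,u]).T@T[:3,:3].T+T[:3,3]
c=np.median(P,0)
for _ in range(4):
    U,S,V=np.linalg.svd(P-P.mean(0)); n=V[2]*np.sign(V[2,2]); r=(P-P.mean(0))@n; P=P[abs(r)<max(.0015,2*r.std())]
print('bed',len(P),P.mean(0),n,'slope',np.degrees(np.arccos(n[2])),'yaw',np.degrees(np.arctan2(-n[1],-n[0])),r.std())
print('high edge', world('d0',[(236,138),(246,152),(241,146)]), 'tile3', world('d0',[(209,162),(214,167)]))
```

```text
side plate [[0.4309 0.1391 0.0065]
 [0.5287 0.1197 0.0073]
 [0.4463 0.2099 0.0084]
 [0.4787 0.1291 0.006 ]]
scene plate [[0.5362 0.1247 0.0112]
 [0.5431 0.2011 0.0136]
 [0.4507 0.2223 0.0079]]
tri plate bottom/right corners
bed 283 [0.4853 0.1796 0.0512] [-0.4056  0.0819  0.9104] slope 24.442662720655154 yaw -11.422971874049585 0.0007739966943255152
high edge [[0.5218 0.1896 0.0665]
 [0.5145 0.1415 0.0676]
 [0.5161 0.162  0.0676]] tile3 [[0.4549 0.1896 0.0364]
 [0.4474 0.1534 0.055 ]]
```

Emit:
drive_tool:
  moves:
    - [28,24,0,0,0,0.9]
    - [28,24,0,0,0,0.9]
    - [28,24,0,0,0,0.9]
    - [28,24,0,0,0,0.9]
    - [28,24,0,0,0,0.9]
    - [28,24,0,0,0,0.9]
    - [28,24,0,0,0,0.9]
    - [28,24,0,0,0,0.9]
  hand: -1
  squeeze: 60

```text
clock: 0.9
tool_pos: [0.4664, -0.2488, 0.2558]
ee_rot: [-3.141, -0.001, 1.261]
wrist_force: [-0.1, -0.0, 0.6]
opening: 1.0
grasp_force: 0.0
```

Run:
```python
from h import *
s=ctrl.get_state(); print(s['clock'],s['joints'].round(3),s['tool_pos'],s['ee_rot'])
snap('wrist','w1')
```

```text
0.9 [-4.910e-01  2.450e-01 -6.000e-03  1.321e+00  1.000e-03  1.390e+00] [ 0.46640738 -0.2488344   0.25580647] [-3.14142544e+00 -8.57020798e-04  1.26134209e+00]
```

View pics/w1.png

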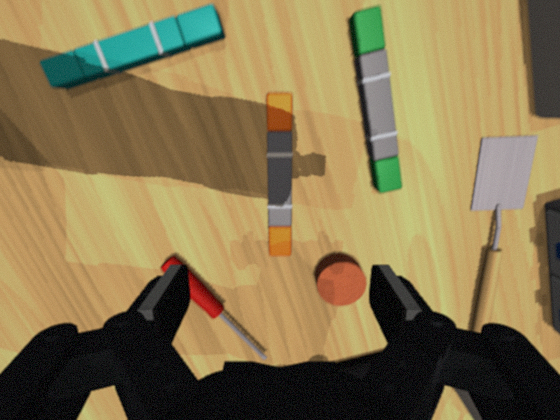

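The wrist view shows the orange bar upright, from (280,93) to (280,255), with the green bar about 80 mm to its right. The puck is at (341,282) and the screwdriver at (195,290). q6 falls as yaw rises, so the grasp at the opposite yaw (q6 ≈ -1.76) leaves both outcomes within range.

Run:
```python
from h import *
np.set_printoptions(precision=4,suppress=True)
p=world('w1',[(279,96),(279,252),(280,174),(270,174),(290,174)]);print(p,(p[0]+p[1])/2, np.degrees(np.arctan2(*(p[0]-p[1])[[1,0]])))
# two-view check of cap-end top-edge mids: wrist + side (px from crop)
f=lambda x,y:(300+x*180/400,265+(y-300)*135/300)
A=tri([('w1',280,93),('d0',*f(85,322))]);B=tri([('w1',280,255),('d0',*f(196,573))]);print('tri',A,B,(A+B)/2)
```

```text
[[ 0.4949 -0.1603  0.0265]
 [ 0.4402 -0.3316  0.0268]
 [ 0.4707 -0.2398  0.0269]
 [ 0.4599 -0.2363  0.0267]
 [ 0.4815 -0.2434  0.026 ]] [ 0.4675 -0.2459  0.0267] 72.28945634206259
tri [ 0.4975 -0.1585  0.0226] [ 0.4373 -0.3394  0.0161] [ 0.4674 -0.2489  0.0194]
```

Emit:
drive_tool:
  moves:
    - [0,0,0,0,0,1.2]
    - [0,0,0,0,0,1.2]
    - [0,0,0,0,0,1.2]
    - [0,0,0,0,0,1.2]
    - [0,0,0,0,0,1.2]
    - [0,0,0,0,0,1.2]
    - [0,0,0,0,0,1.2]
    - [0,0,0,0,0,1.2]

```text
clock: 1.75
tool_pos: [0.4634, -0.2519, 0.256]
ee_rot: [-3.141, -0.001, 2.464]
wrist_force: [-0.5, 0.3, 0.0]
opening: 1.003
grasp_force: 0.0
```

Emit:
drive_tool:
  moves:
    - [0,0,0,0,0,1.2]
    - [0,0,0,0,0,1.2]
    - [0,0,0,0,0,1.2]
    - [0,0,0,0,0,1.2]
    - [0,0,0,0,0,1.2]
    - [0,0,0,0,0,1.2]
    - [0,0,0,0,0,1.2]
    - [0,0,0,0,0,1.2]

```text
clock: 2.55
tool_pos: [0.4634, -0.2519, 0.256]
ee_rot: [3.141, -0.0, -2.62]
wrist_force: [0.4, -1.1, 1.0]
opening: 0.997
grasp_force: 0.0
```

Emit:
drive_tool:
  moves:
    - [0.4,0.5,0,0,0,0.74]
    - [0.4,0.5,0,0,0,0.74]
    - [0.4,0.5,-3,0,0,0.74]
    - [0.4,0.5,-7,0,0,0.74]
    - [0.4,0.5,-10,0,0,0.74]
    - [0.4,0.5,-13,0,0,0.74]
    - [0.4,0.5,-13,0,0,0.74]

```text
clock: 3.25
tool_pos: [0.4652, -0.2458, 0.1227]
ee_rot: [3.135, 0.001, -1.886]
wrist_force: [0.8, -0.5, -0.2]
opening: 0.999
grasp_force: 0.0
```

Run:
```python
from h import *
np.set_printoptions(precision=4,suppress=True)
s=ctrl.get_state(); print(s['clock'],s['joints'].round(3),s['tool_pos'],s['ee_rot'],s['ft_torque'])
snap('wrist','w2')
```

```text
3.25 [-0.486  0.325 -0.249  1.004 -0.    -1.742] [ 0.4652 -0.2458  0.1227] [ 3.1348  0.0011 -1.886 ] [0.0252 0.0524 0.0189]
```

View pics/w2.png

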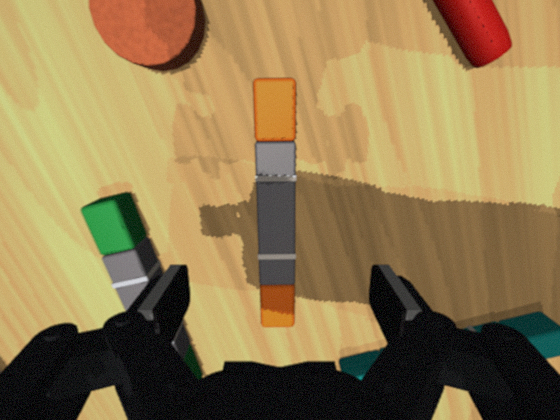

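The bar runs from (275,78) to (278,326) between the jaws, with the green bar at left (115,225) clear of the finger.

Run:
```python
from h import *
np.set_printoptions(precision=4,suppress=True)
p=world('w2',[(275,82),(278,322),(276,178),(277,257),(262,220),(292,220)]);print(p,(p[0]+p[1])/2,(p[2]+p[3])/2,np.linalg.norm(p[0]-p[1]), np.degrees(np.arctan2(*(p[1]-p[0])[[1,0]])))
q=world('w1',[(279,155),(280,206)]);print(q,q.mean(0))
```

```text
[[ 0.4383 -0.336   0.0273]
 [ 0.4928 -0.163   0.0273]
 [ 0.4571 -0.2767  0.0272]
 [ 0.4754 -0.2189  0.0276]
 [ 0.4766 -0.2503  0.0271]
 [ 0.4558 -0.2434  0.0268]] [ 0.4656 -0.2495  0.0273] [ 0.4663 -0.2478  0.0274] 0.18133090575669275 72.5128327734558
[[ 0.4762 -0.219   0.0277]
 [ 0.4593 -0.2757  0.0274]] [ 0.4677 -0.2473  0.0276]
```

Emit:
drive_tool:
  moves:
    - [0,-0.1,-3,0,0,0]
    - [0,-0.1,-6,0,0,0]
    - [0,-0.1,-8,0,0,0]
    - [0,-0.1,-9,0,0,0]
    - [0,-0.1,-9.4,0,0,0]
    - [0,-0.1,-9.4,0,0,0]
    - [0,-0.1,-9.4,0,0,0]

```text
clock: 4.0
tool_pos: [0.4687, -0.2482, 0.0335]
ee_rot: [-3.14, -0.0, -1.885]
wrist_force: [-0.3, 0.6, 0.7]
opening: 1.0
grasp_force: 0.0
```

Emit:
drive_tool:
  moves:
    - [0,0,0,0,0,0]
    - [0,0,0,0,0,0]
    - [0,0,0,0,0,0]
    - [0,0,0,0,0,0]
    - [0,0,0,0,0,0]
    - [0,0,0,0,0,0]
    - [0,0,0,0,0,0]
    - [0,0,0,0,0,0]
  hand: 1
  squeeze: 60

```text
clock: 4.8
tool_pos: [0.4678, -0.2477, 0.0327]
ee_rot: [-3.141, -0.0, -1.885]
wrist_force: [-1.7, 0.8, 5.5]
opening: 0.314
grasp_force: 60.1
```

```bash
python3 -c "
from h import *
s=ctrl.get_state(); print(s['clock'],s['joints'].round(3),s['tool_pos'],s['ee_rot'],s['ft_torque'],s['wrist_force'],s['opening'],s['grasp_force'])"
```

```text
4.8 [-0.487  0.42  -0.373  0.778 -0.    -1.743] [ 0.46781308 -0.24770887  0.0326969 ] [-3.14132840e+00 -9.47491754e-05 -1.88536917e+00] [0.14492662 0.33444553 0.02110036] [-1.71113239  0.75280813  5.50033694] 0.31404600765066 60.068705677986145
```

Gripped. I'll lift straight up and feel the twist.

Emit:
drive_tool:
  moves:
    - [0,0,1,0,0,0]
    - [0,0,3,0,0,0]
    - [0,0,6,0,0,0]
    - [0,0,9,0,0,0]
    - [0,0,11,0,0,0]
    - [0,0,12,0,0,0]
    - [0,0,12,0,0,0]
    - [0,0,12,0,0,0]

```text
clock: 5.6
tool_pos: [0.4674, -0.2475, 0.1515]
ee_rot: [3.141, 0.0, -1.885]
wrist_force: [-0.6, -0.1, -3.9]
opening: 0.312
grasp_force: 59.6
```

Emit:
drive_tool:
  moves:
    - [0,0,0,0,0,0]
    - [0,0,0,0,0,0]
    - [0,0,0,0,0,0]
    - [0,0,0,0,0,0]

```text
clock: 6.0
tool_pos: [0.4677, -0.2476, 0.1519]
ee_rot: [3.141, 0.0, -1.885]
wrist_force: [-0.1, -0.1, -3.6]
opening: 0.316
grasp_force: 59.6
```

Run:
```python
from h import *
np.set_printoptions(precision=4,suppress=True)
for i in range(4):
    s=ctrl.get_state(); t=s['ft_torque'];a=np.array([np.cos(1.262),np.sin(1.262),0]);n=np.cross(a,[0,0,1])
    print(s['clock'],s['tool_pos'],t,s['wrist_force'],'about cross axis n=a x z:',t@n,'implied d along A',t@n/3.43)
    snap('wrist','w3')
z=np.load('pics/w3.npz')
```

```text
6.0 [ 0.4677 -0.2476  0.1519] [-0.1321  0.0801 -0.0827] [-0.0792 -0.126  -3.6065] about cross axis n=a x z: -0.15014546680194285 implied d along A -0.043774188571995
6.05 [ 0.4677 -0.2477  0.152 ] [-0.1658  0.1056 -0.0199] [ 0.6992  0.115  -3.6363] about cross axis n=a x z: -0.19008814246615216 implied d along A -0.05541928351782861
6.1 [ 0.4678 -0.2477  0.1521] [-0.0898  0.1277 -0.0039] [ 0.3511  0.3838 -4.6871] about cross axis n=a x z: -0.12434379052314314 implied d along A -0.03625183397176185
6.15 [ 0.4679 -0.2477  0.1522] [-0.0983  0.0516  0.0313] [ 0.1811 -0.2315 -3.685 ] about cross axis n=a x z: -0.10936119780828825 implied d along A -0.031883731139442636
```

View pics/w3.png

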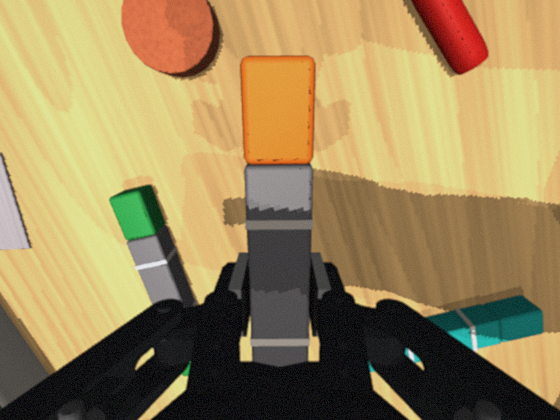

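The twist (about -0.13, +0.07 Nm, with force z -3.6 N) means the heavy end is the +y end, at 72° and opposite tool +x. The picture shows the bar held squarely, marks at (278,224) and (280,343). I'll carry it to a viewing place beside the rest and turn it +1.68 rad so the heavy end faces the robot.

Emit:
drive_tool:
  moves:
    - [0.2,3,4,0,0,0.1]
    - [0.5,7,8,0,0,0.25]
    - [0.7,12,11,0,0,0.4]
    - [1,17,12,0,0,0.55]
    - [1.2,22,12,0,0,0.7]
    - [1.4,27,12,0,0,0.85]
    - [1.5,32,12,0,0,1.0]
    - [1.5,35,12,0,0,1.13]

```text
clock: 7.0
tool_pos: [0.4826, 0.1046, 0.2726]
ee_rot: [-3.141, -0.0, -0.749]
wrist_force: [0.5, -0.1, -3.1]
opening: 0.31
grasp_force: 60.9
```

Emit:
drive_tool:
  moves:
    - [1,4,1,0,0,0.14]
    - [1.5,8,2,0,0,0.28]
    - [1.5,12,3,0,0,0.42]
    - [1.5,15,3,0,0,0.5]
    - [1.5,17,3,0,0,0.55]
    - [1.5,17,3,0,0,0.55]
    - [1.5,17,3,0,0,0.55]

```text
clock: 7.7
tool_pos: [0.4976, 0.2724, 0.302]
ee_rot: [3.141, 0.0, -0.205]
wrist_force: [0.0, 0.2, -3.4]
opening: 0.313
grasp_force: 60.9
```

Run:
```python
from h import *
np.set_printoptions(precision=4,suppress=True)
s=ctrl.get_state(); print(s['clock'],s['joints'].round(3),s['tool_pos'],s['ee_rot'],s['ft_torque'])
snap('wrist','w4')
```

```text
7.7 [ 0.501  0.303  0.193  1.461 -0.    -2.435] [0.4976 0.2724 0.302 ] [ 3.1411  0.0003 -0.2053] [-0.0744 -0.1296  0.0003]
```

View pics/w4.png

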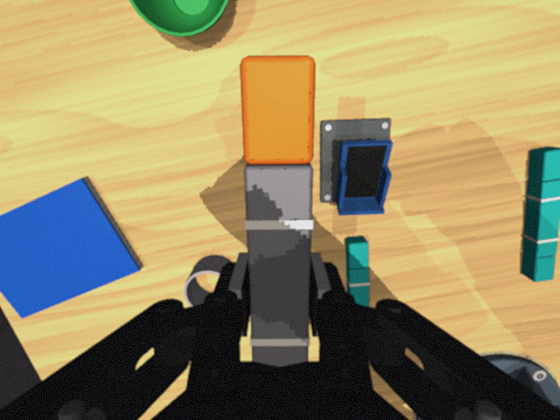

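The rest is right of the held bar: plate corners (321,120), (391,119), bed (347–387, 142–195), stop at (362,212). I'll enlarge it.

Run:
```python
from h import *
np.set_printoptions(precision=4,suppress=True)
im=cv2.imread('pics/w4.png'); cv2.imwrite('pics/c4.png',cv2.resize(im[110:225,310:410],None,fx=5,fy=5,interpolation=cv2.INTER_CUBIC))
z=np.load('pics/w4.npz');T=np.linalg.inv(z['T']);m=np.zeros((420,560),np.uint8)
cv2.fillPoly(m,[np.array([[352,146],[383,146],[381,165],[376,195],[349,195],[350,165]])],1)
v,u=np.where((m>0)&(z['d']>0))
P=(np.linalg.inv(z['K'])@np.c_[u,v,np.ones(len(u))].T*z['d'][v,u]).T@T[:3,:3].T+T[:3,3]
for _ in range(4):
    U,S,V=np.linalg.svd(P-P.mean(0)); n=V[2]*np.sign(V[2,2]); r=(P-P.mean(0))@n; P=P[abs(r)<max(.0015,2*r.std())]
print('bed',len(P),P.mean(0),n,'slope',np.degrees(np.arccos(n[2])),'yaw',np.degrees(np.arctan2(-n[1],-n[0])),r.std())
```

```text
bed 1501 [0.4864 0.1702 0.0525] [-0.4182  0.0709  0.9056] slope 25.09701392505138 yaw -9.62492309656334 0.000594282952502527
```

View pics/c4.png

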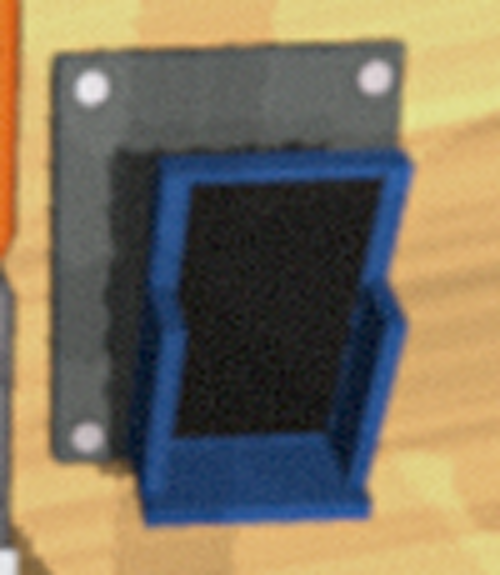

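Run:
```python
from h import *
np.set_printoptions(precision=4,suppress=True)
n=np.array([-.4182,.0709,.9056]);c=np.array([.4864,.1702,.0525])
def ip(u,v):
    o,r=ray('w4',310+u/5,110+v/5); return o+r*((c-o)@n)/(r@n)
H1,H2,L1,L2=ip(163,153),ip(411,156),ip(177,436),ip(330,433)
print(H1,H2,L1,L2,np.linalg.norm(H1-H2),np.linalg.norm(L1-L2))
H=(H1+H2)/2;L=(L1+L2)/2;print('bed len',np.linalg.norm(H-L))
yl=(H1-H2)/np.linalg.norm(H1-H2);print('yaw from edge',np.degrees(np.arctan2(-yl[0],yl[1])),'from L',np.degrees(np.arctan2(-(L1-L2)[0],(L1-L2)[1])),'axis',np.degrees(np.arctan2(*(H-L)[[1,0]])))
x=(H-L)/np.linalg.norm(H-L)
for nm,p,s in(('H',H,.023),('L',L,.103)): print('seat from',nm,p+x*s+n*.014)
s=lambda a,b:(180+(a-400)/4,125+(b-300)/4)
T1=tri([('w4',310+163/5,110+153/5),('d0',*s(625,348))]);T2=tri([('w4',310+411/5,110+156/5),('d0',*s(667,408))]);print('tri H',T1,T2)
# plate
pc=np.array([world('w4',[p])[0] for p in [(323,123),(388,121),(322,200)]]);print('plate',pc,'yaw',np.degrees(np.arctan2(*(pc[0]-pc[2])[[1,0]])))
# bar in hand: marks
b=world('w3',[(278,224),(280,343),(278,62)]);print('w3',b)
b=world('w4',[(278,224),(280,343),(278,62)]);print('w4',b)
```

```text
[0.5289 0.1945 0.0702] [0.5169 0.1405 0.0689] [0.4529 0.1949 0.0351] [0.4456 0.1562 0.0347] 0.055393467710812445 0.039400956605953726
bed len 0.08176228198492236
yaw from edge -12.52725067677551 from L -10.709263384505626 axis -6.241312642939261
seat from H [0.5377 0.1662 0.092 ]
seat from L [0.5361 0.1664 0.0912]
tri H [0.5268 0.1941 0.0637] [0.5162 0.1403 0.0676]
plate [[0.548  0.2049 0.0088]
 [0.5336 0.1234 0.0091]
 [0.4473 0.2228 0.009 ]] yaw -10.081510768114716
w3 [[ 0.4591 -0.2776  0.1471]
 [ 0.4771 -0.2193  0.1466]
 [ 0.4398 -0.3367  0.1468]]
w4 [[0.5293 0.2666 0.297 ]
 [0.4691 0.2782 0.2963]
 [0.5901 0.2539 0.2962]]
```

Emit:
drive_tool:
  moves:
    - [0.1,-3,-1,-0.02,-0.11,0]
    - [0.2,-6,-3,-0.045,-0.235,0.005]
    - [0.3,-9,-6,-0.07,-0.36,0.01]
    - [0.4,-10.3,-9,-0.082,-0.428,0.01]
    - [0.4,-10.3,-12,-0.082,-0.428,0.01]
    - [0.4,-10.3,-14,-0.082,-0.428,0.01]
    - [0.4,-10.3,-14,-0.082,-0.428,0.01]
    - [0.4,-10.3,-14,-0.082,-0.428,0.01]

```text
clock: 8.55
tool_pos: [0.502, 0.1686, 0.1629]
ee_rot: [-3.136, -0.436, -0.198]
wrist_force: [0.1, 0.8, -3.2]
opening: 0.313
grasp_force: 61.2
```

Run:
```python
from h import *
from scipy.spatial.transform import Rotation as Ro
np.set_printoptions(precision=4,suppress=True)
s=ctrl.get_state(); R=Ro.from_euler('xyz',s['ee_rot']).as_matrix()
print(s['clock'],s['joints'].round(3),s['tool_pos'],s['ee_rot'],s['wrist_force']);print(R)
h=np.array([np.cos(-.183),np.sin(-.183)]);sl=np.radians(25);n=np.r_[-np.sin(sl)*h,np.cos(sl)];x=np.r_[np.cos(sl)*h,np.sin(sl)]
seat=np.array([.536,.1635,.091]);bm=s['tool_pos']+R@[.0012,0,.0193]
print('bar-seat: along',(bm-seat)@x,'across',(bm-seat)@np.r_[-h[1],h[0],0],'normal',(bm-seat)@n,'n',n,'x',x, 'bar dir err deg',np.degrees(np.arccos(R[:,0]@x)))
a,_=snap('side','d1');b,_=snap('scene','s1')
cv2.imwrite('pics/c5.png',np.hstack([cv2.resize(a[70:220,150:290],(400,429),interpolation=3),cv2.resize(b[150:330,270:438],(400,429),interpolation=3)]))
```

```text
8.55 [ 0.459  0.085 -0.556  0.573 -0.256 -2.532] [0.502  0.1686 0.1629] [-3.1363 -0.4357 -0.1979] [ 0.0672  0.7753 -3.1935]
[[ 0.8889 -0.1944  0.4148]
 [-0.1782 -0.9809 -0.0778]
 [ 0.422  -0.0048 -0.9066]]
bar-seat: along 0.0004084207007113081 across -0.001235091935083951 normal 0.06036477608807953 n [-0.4156  0.0769  0.9063] x [ 0.8912 -0.1649  0.4226] bar dir err deg 0.7721819239862667
```

View pics/c5.png

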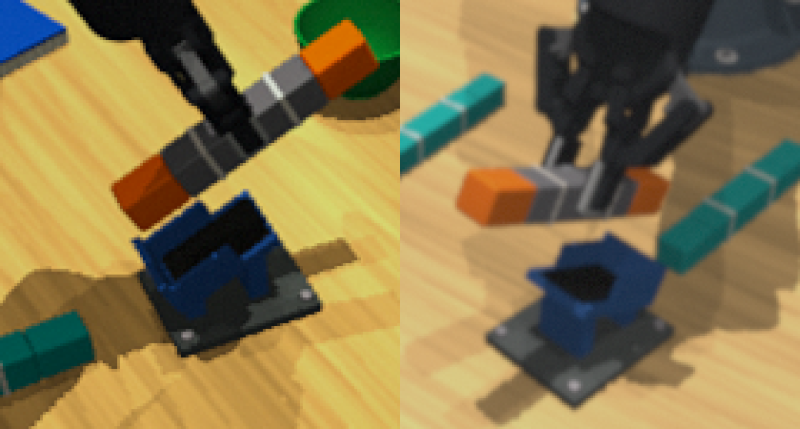

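The bar is tilted parallel to the bed and lined up above it in both views, with the stop end clear. I'll lower it square to the bed to about 10 mm.

Emit:
drive_tool:
  moves:
    - [0.4,0,-0.9,0,0,0]
    - [0.9,-0.1,-1.9,0,0,0]
    - [1.4,-0.2,-2.9,0,0,0]
    - [1.8,-0.2,-3.8,0,0,0]
    - [2.1,-0.3,-4.5,0,0,0]
    - [2.1,-0.3,-4.5,0,0,0]
    - [2.1,-0.3,-4.5,0,0,0]

```text
clock: 9.35
tool_pos: [0.5228, 0.1661, 0.1169]
ee_rot: [-3.137, -0.435, -0.196]
wrist_force: [-0.4, -0.9, -4.1]
opening: 0.314
grasp_force: 61.2
```

Emit:
drive_tool:
  moves:
    - [0.08,0,-0.18,0,0,0]
    - [0.16,0,-0.36,0,0,0]
    - [0.24,0,-0.54,0,0,0]
    - [0.24,0,-0.54,0,0,0]

```text
clock: 9.75
tool_pos: [0.5253, 0.1663, 0.1118]
ee_rot: [-3.136, -0.436, -0.196]
wrist_force: [-1.0, 0.4, -3.8]
opening: 0.311
grasp_force: 61.2
```

Emit:
drive_tool:
  moves:
    - [0.04,0,-0.1,0,0,0]
    - [0.08,0,-0.2,0,0,0]
    - [0.08,0,-0.2,0,0,0]

```text
clock: 10.05
tool_pos: [0.526, 0.1663, 0.1098]
ee_rot: [-3.136, -0.436, -0.196]
wrist_force: [0.2, 0.2, -4.2]
opening: 0.312
grasp_force: 61.2
```

Emit:
drive_tool:
  moves:
    - [0.04,0,-0.1,0,0,0]
    - [0.04,0,-0.1,0,0,0]

```text
clock: 10.25
tool_pos: [0.5264, 0.1663, 0.1088]
ee_rot: [-3.136, -0.436, -0.196]
wrist_force: [-0.3, 0.4, -4.3]
opening: 0.311
grasp_force: 61.2
```

Emit:
drive_tool:
  moves:
    - [0.04,0,-0.1,0,0,0]
    - [0.04,0,-0.1,0,0,0]

```text
clock: 10.45
tool_pos: [0.5268, 0.1662, 0.1084]
ee_rot: [-3.136, -0.436, -0.196]
wrist_force: [-4.9, -0.9, 4.6]
opening: 0.314
grasp_force: 62.6
```

Contact, about 9 N square to the bed. I'll ease the grip, then open a little.

Emit:
drive_tool:
  moves:
    - [0,0,0,0,0,0]
    - [0,0,0,0,0,0]
  squeeze: 20

```text
clock: 10.65
tool_pos: [0.5268, 0.1662, 0.1084]
ee_rot: [-3.136, -0.436, -0.196]
wrist_force: [-5.4, -0.1, 5.1]
opening: 0.315
grasp_force: 62.5
```

Emit:
drive_tool:
  moves:
    - [0,0,0,0,0,0]
    - [0,0,0,0,0,0]
    - [0,0,0,0,0,0]
    - [0,0,0,0,0,0]
  hand: 0.1

```text
clock: 11.05
tool_pos: [0.5271, 0.1664, 0.108]
ee_rot: [-3.136, -0.436, -0.197]
wrist_force: [-1.0, -0.8, -0.6]
opening: 0.451
grasp_force: 0.0
```

Run:
```python
from h import *
a,_=snap('side','d2');b,_=snap('scene','s2');s=ctrl.get_state();print(s['clock'],s['wrist_force'],s['ft_torque'],s['opening'])
cv2.imwrite('pics/c6.png',np.hstack([cv2.resize(a[70:220,150:290],(400,429),interpolation=3),cv2.resize(b[150:330,270:438],(400,429),interpolation=3)]))
```

```text
11.15 [ 1.34535853 -1.19905786  0.03560033] [0.10156959 0.37171286 0.02456859] 0.44908671387654986
```

View pics/c6.png

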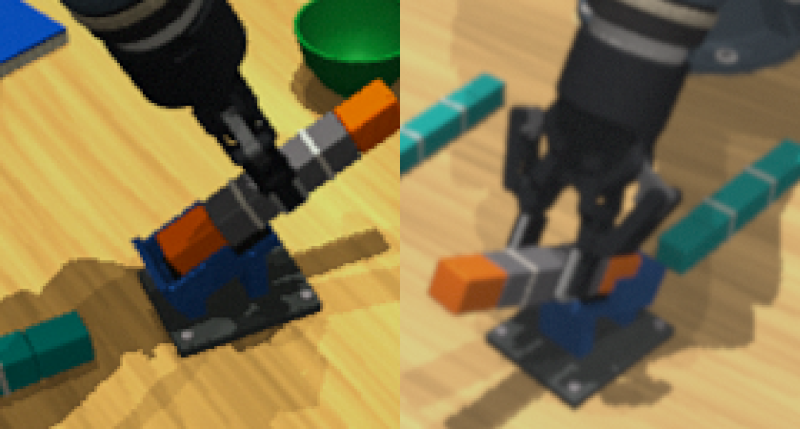

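The bar lies in the rest between the cheeks and did not move on release. I'll open fully and withdraw along the bed normal.

Emit:
drive_tool:
  moves:
    - [0,0,0,0,0,0]
    - [0,0,0,0,0,0]
    - [0,0,0,0,0,0]
    - [0,0,0,0,0,0]
  hand: -0.8

```text
clock: 11.55
tool_pos: [0.5268, 0.1663, 0.1078]
ee_rot: [-3.136, -0.436, -0.196]
wrist_force: [0.5, -0.7, 0.0]
opening: 0.899
grasp_force: 0.0
```

Emit:
drive_tool:
  moves:
    - [-0.4,0.1,0.9,0,0,0]
    - [-1.2,0.2,2.7,0,0,0]
    - [-2.5,0.4,5.4,0,0,0]
    - [-4,0.7,9,0,0,0]
    - [-5,0.9,12,0,0,0]
    - [-5,0.9,12,0,0,0]
    - [-5,0.9,12,0,0,0]

```text
clock: 12.25
tool_pos: [0.4769, 0.1756, 0.229]
ee_rot: [-3.135, -0.437, -0.196]
wrist_force: [-0.4, 0.3, 0.0]
opening: 0.898
grasp_force: 0.0
```

Run:
```python
from h import *
np.set_printoptions(precision=4,suppress=True)
a,_=snap('side','d3');b,_=snap('scene','s3');w,_=snap('wrist','w5');s=ctrl.get_state();print(s['clock'],s['wrist_force'],s['opening'])
cv2.imwrite('pics/c7.png',np.hstack([cv2.resize(a[70:220,150:290],(400,429),interpolation=3),cv2.resize(w,(400,429),interpolation=3)]))
# bar top plane/orientation from wrist depth: points on top surface
z=np.load('pics/d3.npz');hsv=cv2.cvtColor(z['im'],cv2.COLOR_BGR2HSV);m=cv2.inRange(hsv,(5,190,100),(16,255,255));m[:,:190]=0;m[:90]=0;m[200:]=0;m[:,300:]=0
k,l,st,ce=cv2.connectedComponentsWithStats(m)
for i in range(1,k):
    if st[i,4]>40: print(ce[i],st[i,4],world('d3',[tuple(ce[i].astype(int))]))
```

```text
12.4 [ 0.8552 -0.336   0.5461] 0.9022680110029879
[279.4106 108.915 ] 341 [[0.5967 0.145  0.1353]]
[216.2617 152.9966] 298 [[0.4642 0.1706 0.0725]]
```

View pics/c7.png

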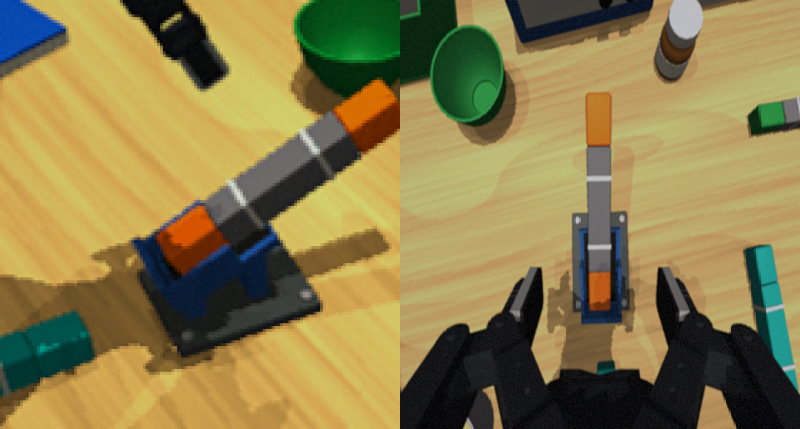

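The bar rests by itself in the rest, centred between the cheeks and sloping about 25°, with the robot clear of it. I'm handing the job in.

```bash
python3 -c "
from workcell import ctrl
print(ctrl.sign_off())"
```

```text
the job is handed in; nothing more can be done
None
```

The orange-capped bar sits in the blue sloping rest with its heavy end down at the stop, and it stayed put when released; the green bar was left alone, and I handed the job in at about 12.4 s, though sign-off did not return a verdict.

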